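Shut off the table gas with the spring-return key

TASK

Shut off the gas at this hot-pot table: take the square-headed key out of the wooden key stand, push it all the way down into the lock on top of the steel gas box, working it past the sticky pins until its collar sits on the brass plate, then turn it a full quarter turn clockwise as seen from above. The lock springs back by itself, so finish while still gripping the key and holding it turned. Leave the round-headed key in the stand and the dishes, cup and can where they are.

Things in the scene. Friction and masses are not known exactly. Their poses are not given: they have to be found in the camera images.
- gas_key: Gas key, plain steel, 75 mm long, about 60 g, upright in the stand, flat SQUARE head up. Origin: its lower tip; z up along the key, y the width of head and bit, x their thickness. From the tip: 0-10 mm a taper 16 mm wide, 1.5 mm thick at the tip; 10-28 mm a flat bit 22 wide, 6 thick; then a 7 mm round neck; 35-41 mm a collar 16 across; 41-75 mm the head. A half turn about z changes nothing.
- key_head (a point): The middle of the gas key's flat square head, 58 mm up from its tip, axes as the key. The head is 30 mm wide (y), 9 mm thick (x) and 34 mm high (z): grip it from above across the 9 mm.
- round_key: A different steel key in the other slot of the stand, same height but with a ROUND knob head, an upright cylinder 24 mm across and 34 mm high; it is not needed and must stay in its slot. Origin: its lower tip, z up, axes as for the gas key.
- key_stand: Dark wooden block 60 x 120 mm, 42 mm high, fixed to the table; origin at the centre of its underside, z up, y along its length. Two slots (25 mm along y, 9 mm along x) at y = -30 and +30 mm hold the keys, either key in either slot; they hang by their collars on its top, tips 7 mm above the table.
- keyhole (a point): Mouth of the keyhole: centre of the slot in the flush brass plate (44 x 44, 6 mm thick) on top of the gas box; axes as the box, z up. The slot is 24 mm long along this y and 8 mm wide along x: the key's y goes along this y, either way round. The key turns only with its bit below the plate; fully in, its collar rests on the plate and its tip is 35 mm below this point.
- gas_box: Fixed stainless box 120 x 120 mm, 60 mm high, pipe stub on its +x side; origin: centre of its underside. Inside the lock two sticky pins, 13 and 21 mm below its top, block the bit: a straight push takes up to 20 N; twisting the key to and fro by 0.05 to 0.09 rad, counterclockwise most of all, shoves them aside, where they stay, and it then sinks easily.
- lock_core (a joint): Turn of the lock's core, rad: 0 at rest, slot in line with the plate's slot, growing clockwise as seen from above to a stop at 1.60. A spring turns it back to 0 when let go (0.04 N m at 0, 0.15 N m at the stop, slight friction). The key has about 0.1 rad of play in the core, so it must be turned a little more than the core.
- teacup: White handleless cup, 68 mm across, 75 mm high; bystander. Origin: centre of underside.
- rice_bowl: White bowl, 110 mm across, 55 mm high; bystander. Origin: centre of underside.
- can: Plain aluminium drink can, 62 mm across, 115 mm high; bystander. Origin: centre of underside.
- tumbler: White tall cup, 72 mm across, 90 mm high; bystander. Origin: centre of underside.
- sauce_bowl: Small white bowl, 84 mm across, 40 mm high; bystander. Origin: centre of underside.
Things that resemble listed ones, but are neither listed nor needed, are in the scene too. Leave any blue or turquoise look-alike of the gas_box alone.

How it is judged:
By the outcome, as a careful person would: the job done as asked, in the order asked, and still so for the second after the job is handed in, while the arm keeps its last pose, push and grip.
It also fails if it takes over 51 s, if anything falls off the work surface, if the arm or the gripper's body presses on something with over 40 N, if the wrist force passes 120 N, or if a joint passes its speed limit or range.

ROBOT

A 6-joint arm with a two-finger parallel gripper is mounted at the origin on the work surface. World frame = base frame: x ahead of the robot, y to its left, z up, the work surface at z = 0. Lengths are in mm, angles in rad, forces in N, time in s.
With the tool pointing down it reaches from about 300 to 775 mm from the base axis. Payload 14.6 kg.
Tool frame: the origin (TCP) lies between the finger pads; the fingertips stand manip.tip_reach ahead of it and the grasp point (between the pads) lies 5 mm behind it (manip.tip_reach is the distance from the TCP to the fingertips, in mm); z points along the fingers, y is the line along which they close (so a half turn about z gives the same grasp; the last joint's range is limited). The gripper opens to 94 mm and grips with 3 to 60 N. Pads are 16 mm wide; open, the fingers measure 119 mm over their backs; the gripper's body (75 mm by 177 mm) begins 78 mm behind the grasp point.
Start: joints at [-1.359, 0.3, 1.521, -0, 1.321, -0.067], TCP at [151.354, -528.754, 187.946] pointing down, gripper open.
Joint ranges: [-3.03, 3.03], [-0.79, 2.21], [0.23, 2.52], [-1.04, 4.18], [0, 3.07], [-2.55, 2.55]. Speed limits (rad/s): [2.22, 2.22, 2.57, 3.14, 3.14, 3.14].

INTERFACE

Orientations are given as [roll, pitch, yaw] about the fixed x, y, z axes, in that order (R = Rz(yaw) Ry(pitch) Rx(roll)).
In Python, from cell import manip gives the robot as it stands. The module is installed in compiled form; this text tells all that it offers.
- The arm moves only by the shell command python3 -m creep 'ROWS' [FORCE]. ROWS is JSON, a list of rows, each a list of 3 entries, a list of its own where there are three numbers: the opening, from -1 (shut) to 1 (fully open), then the shift along the tool's x, y, z in cm, then the turn about the tool's z in units of 5 degrees (1.0 is 5 degrees). In form: [[grip, [tx, ty, tz], roll], ...]. A call has 1 to 12 rows; each row is the pose to reach, as a shift and turn from the pose commanded when the call began, along the tool's axes at that moment; what a row does not reach only later rows make up. A row lasts 1/10 s, in which the tool goes at most 50 mm and 8.59 degrees, less where a joint would pass 70% of its speed; a pose out of reach is approached as far as the arm can. A call with a gripper value outside its range is refused whole. The fingers move at their own pace and stop on an object; FORCE is the grip in N (left out, the last holds). Time passes only in rows, so rows that repeat a pose let the fingers close. It gives the time, the measured TCP pose, the force, the opening and the grip force at its end, in the units of the state.
- manip.read_state(): the state, without advancing time (a new reading comes with each control period).
- manip.camera(name): name is "scene" or "top" or "wrist"; returns the picture (384x512x3 uint8, red, green, blue); there is no depth.
- manip.camera_params(name): a dict with "fovy" (degrees; the focal length in pixels is half the picture's height over the tangent of half this angle, whatever the lens; pixels are square), "cx", "cy" (the principal point, pixels), "k1" (the pictures are not rectified: a ray, as slopes to the right and down, at radius r is drawn at 1 + k1 r^2 times it, then the intrinsics apply), "origin" and "attitude" of the camera in the world. Camera axes: x right, y down, z forward; pixel columns grow to the right and rows downward; lengths in mm; the calibration is good to about 2 mm. A picture is of the moment at which its call begins: read the wrist's pose just before it. camera_params takes no time and is no camera call; for the wrist camera it gives the pose at the moment of the call.
- manip.sign_off(): hands the job in; it is judged then, once.
The state is a dict: "clock": time; "joints": joint angles; "qd": joint speeds; "effort": joint torques, N m; "eef_pos": TCP position; "eef_rot": TCP orientation; "wrist_force": force on the tool from outside, world axes, zero at the start; "moment": the same for the moment, N m; "finger_gap": finger opening in mm; "finger_force": force on a finger pad.
Only numpy, scipy, OpenCV 4.12 (cv2) and the standard library are available. Lean on these libraries where they do the work, as an engineer would, in place of code of your own. Each camera call takes 0.05 s, during which the arm holds its last target. There are 200 camera calls.

## Working session

There is one attempt and no reset: what is moved stays moved. The work goes in short steps, Python scripts to look and compute and a shell command to move; the robot and the scene stay as the last step left them, time stands still between calls to the robot, and variables do not carry over. Pictures are saved under pics/ and viewed, at most 10 in all, crops included, and the job is handed in when it is done.

```bash
mkdir -p pics; cat > h.py <<'E'
import numpy as np, cv2
from cell import manip
from scipy.spatial.transform import Rotation as R
def att(a):
    a=np.array(a,float)
    return a if a.shape==(3,3) else (R.from_quat(a).as_matrix() if a.size==4 else R.from_euler('xyz',a).as_matrix())
def K(p): 
    f=192/np.tan(np.radians(p['fovy'])/2); return f
def ray(p,uv):
    f=K(p); d=(np.atleast_2d(np.array(uv,float))-[p['cx'],p['cy']])/f
    s=d.copy()
    for _ in range(20): s=d/(1+p['k1']*(s**2).sum(1,keepdims=True))
    return np.c_[s,np.ones(len(s))]@att(p['attitude']).T
def onplane(p,uv,z):
    r=ray(p,uv); o=np.array(p['origin']); return o+r*((z-o[2])/r[:,2])[:,None]
def proj(p,X):
    c=(np.atleast_2d(X)-np.array(p['origin']))@att(p['attitude']); s=c[:,:2]/c[:,2:]
    return s*(1+p['k1']*(s**2).sum(1,keepdims=True))*K(p)+[p['cx'],p['cy']]
def snap(n,fn):
    p=manip.camera_params(n); im=manip.camera(n)[...,::-1].copy(); cv2.imwrite('pics/'+fn,im); return p,im
E
python3 - <<'E'
from h import *
print(manip.tip_reach, manip.read_state())
for n in ['top','scene','wrist']:
    p,im=snap(n,n+'0.png'); print(n,p)
a=cv2.imread('pics/top0.png');b=cv2.imread('pics/scene0.png')
E
```

```text
14.0 {'clock': 0.0, 'joints': array([-1.35861125e+00,  3.00470495e-01,  1.52157620e+00,  1.93600898e-05,
        1.32070461e+00, -6.65861864e-02]), 'qd': array([ 7.17190318e-05,  9.43658263e-04,  1.36909398e-03, -7.79673974e-04,
        1.38668151e-04,  7.71298291e-04]), 'effort': array([-1.36297320e-03, -5.31805944e+01, -3.52735555e+01,  7.07765669e-02,
        2.44184292e-02, -9.08290872e-05]), 'eef_pos': array([ 151.29612951, -528.48756874,  187.38873932]), 'eef_rot': array([-3.14043781e+00, -9.58040439e-05,  2.78766406e-01]), 'wrist_force': array([0.71734347, 0.05164773, 0.47953729]), 'moment': array([-0.05190914, -0.03048407, -0.00198111]), 'finger_force': 0.0, 'finger_gap': 93.94541455920077}
top {'fovy': 50.53984302535941, 'cx': 255.8097327501613, 'cy': 197.53452113439187, 'k1': -0.1295560167351236, 'origin': array([ 423.29345704,   19.4495008 , 1313.65914887]), 'attitude': array([-3.08243194, -0.01784692, -1.58870215])}
scene {'fovy': 44.17960337955635, 'cx': 257.0251906390664, 'cy': 187.61813293840868, 'k1': -0.06724296506458283, 'origin': array([ 967.05847468, -639.45454191, 1135.08208449]), 'attitude': array([-2.49308784, -0.00273349,  0.65681189])}
wrist {'fovy': 64.65776890417361, 'cx': 256.6179633935958, 'cy': 191.32441439959413, 'k1': -0.06740541083259863, 'origin': array([ 219.32811786, -509.92448398,  384.56738991]), 'attitude': array([ 2.89506198e+00,  2.17108050e-03, -1.29188906e+00])}
```

View pics/top0.png

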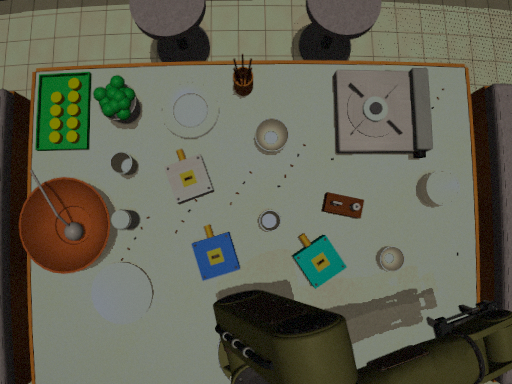

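View pics/scene0.png

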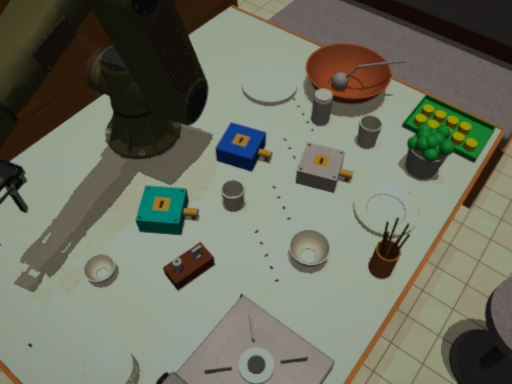

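The top view shows the steel box near (189,178) with its plate at (187,178). The wooden stand is at (343,205), and the square key seems to be on its left at (335,204), with the round one at (355,205). Next I'll locate both.

```bash
python3 - <<'E'
from h import *
p=manip.camera_params('top'); im=cv2.imread('pics/top0.png'); q=manip.camera_params('scene'); sc=cv2.imread('pics/scene0.png')
hsv=cv2.cvtColor(im,cv2.COLOR_BGR2HSV)
def blob(mask,x,y,w):
    m=np.zeros_like(mask); m[y-w:y+w,x-w:x+w]=mask[y-w:y+w,x-w:x+w]
    c=max(cv2.findContours(m,cv2.RETR_EXTERNAL,cv2.CHAIN_APPROX_NONE)[0],key=cv2.contourArea); return c[:,0,:]
st=blob(cv2.inRange(hsv,(0,90,20),(18,255,150)),343,205,30)
br=blob(cv2.inRange(hsv,(15,120,100),(35,255,255)),187,178,13)
for n,c,z in [('stand',st,42),('plate',br,60)]:
    X=onplane(p,c,z)[:,:2].astype(np.float32); print(n,cv2.minAreaRect(X),len(c))
for n,u in [('sq',(335,204)),('rd',(355,205))]: print(n,onplane(p,[u],76))
a=cv2.resize(im[180:230,310:375],None,fx=6,fy=6,interpolation=cv2.INTER_CUBIC)
b=cv2.resize(sc[235:295,155:220],None,fx=6,fy=6,interpolation=cv2.INTER_CUBIC)
h=max(a.shape[0],b.shape[0]); o=np.zeros((h,780,3),np.uint8); o[:a.shape[0],:390]=a; o[:b.shape[0],390:]=b
cv2.imwrite('pics/c1.png',o)
E
```

```text
stand ((469.7293395996094, -278.6937255859375), (124.44731140136719, 62.139244079589844), 77.1019515991211) 110
plate ((561.6531372070312, 205.494140625), (42.51991653442383, 42.201839447021484), 18.084325790405273) 48
sq [[ 472.21210218 -246.86299468   76.        ]]
rd [[ 467.99737975 -309.35851183   76.        ]]
```

View pics/c1.png

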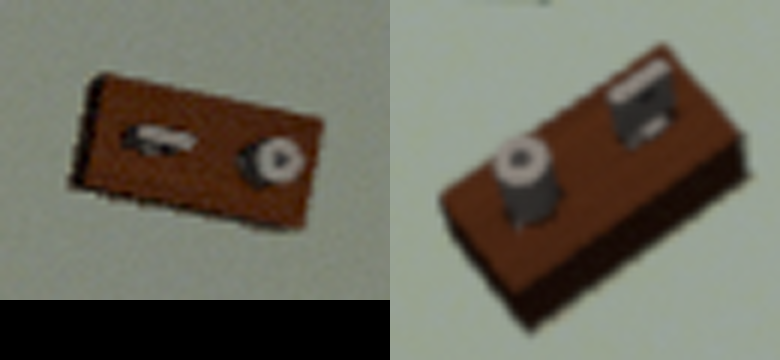

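The crops show the square key in the stand's +y slot (top-view pixel about 337,203) and the round key at the other end. I'll move above the square key and look with the wrist camera.

```bash
python3 -m creep '[[1,[4,-1.8,0],-1.2],[1,[8,-3.6,0],-2.5],[1,[12,-5.4,0],-4],[1,[16,-7.2,0],-5.5],[1,[20.5,-9.5,0],-7],[1,[25,-11.6,0],-8.5],[1,[29.5,-13.7,0],-10],[1,[34,-15.8,0],-11.2],[1,[37,-17.2,0],-12.2],[1,[38.7,-18,0],-12.2],[1,[38.7,-18,0],-12.2],[1,[38.7,-18,0],-12.2]]' 30
python3 - <<'E'
from h import *
p,im=snap('wrist','w1.png'); s=manip.read_state(); print(s['eef_pos'],s['eef_rot'],p)
E
```

```text
clock: 1.35
eef_pos: [473.6, -249.3, 187.7]
eef_rot: [-3.141, -0.0, 1.344]
wrist_force: [-0.3, -0.0, 0.5]
finger_gap: 93.9
finger_force: 0.0
[ 473.30329674 -249.67098446  187.78781927] [-3.14115332e+00  3.11310444e-05  1.34286168e+00] {'fovy': 64.65776890417361, 'cx': 256.6179633935958, 'cy': 191.32441439959413, 'k1': -0.06740541083259863, 'origin': array([ 489.60067529, -181.08630992,  384.78432035]), 'attitude': array([ 2.89582943e+00,  8.21881701e-04, -2.26933001e-01])}
```

View pics/w1.png

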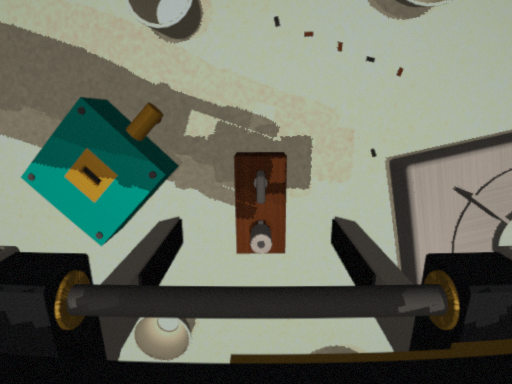

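The wrist view shows the stand at x 235–286, y 153–254. The square head's edge is at about (260,186), and the round knob is at (261,243).

```bash
python3 - <<'E'
from h import *
p=manip.camera_params('wrist'); im=cv2.imread('pics/w1.png'); hsv=cv2.cvtColor(im,cv2.COLOR_BGR2HSV)
m=cv2.inRange(hsv,(0,90,20),(18,255,160)); w=np.zeros_like(m); w[140:265,225:300]=m[140:265,225:300]
c=max(cv2.findContours(w,cv2.RETR_EXTERNAL,cv2.CHAIN_APPROX_NONE)[0],key=cv2.contourArea)[:,0,:]
print(cv2.minAreaRect(onplane(p,c,42)[:,:2].astype(np.float32)), c.min(0),c.max(0))
print(im[165:206:2,248:274:2].max(2))
for u in [(257,196),(264,196)]: pass
o=cv2.resize(im[150:262,225:300],None,fx=5,fy=5,interpolation=cv2.INTER_NEAREST); cv2.imwrite('pics/c2.png',o)
E
```

```text
((470.19378662109375, -281.3663330078125), (122.9920883178711, 60.09088134765625), 77.12093353271484) [234 152] [286 252]
[[51 48 48 45 49 51 46 51 45 46 48 46 53]
 [47 46 44 48 45 46 46 48 46 48 45 47 57]
 [50 46 47 49 46 44 46 46 46 45 42 45 82]
 [47 49 45 47 35 48 45 46 31 43 45 46 73]
 [49 46 48 45 42 46 47 46 41 44 48 53 83]
 [45 47 44 47 41 51 55 50 40 43 48 55 84]
 [47 44 45 47 47 71 73 72 56 46 45 80 84]
 [51 45 45 55 69 75 80 80 66 55 48 68 84]
 [48 49 45 77 72 74 78 80 65 76 50 86 84]
 [48 47 46 82 69 72 79 79 67 79 48 72 53]
 [49 46 48 71 60 74 82 81 65 71 51 45 45]
 [47 46 43 52 53 74 79 76 65 46 44 47 47]
 [50 44 44 48 47 74 78 79 64 47 45 47 47]
 [57 50 46 44 42 76 77 79 66 43 43 48 45]
 [58 60 55 49 45 72 80 76 64 46 59 61 54]
 [54 51 51 54 49 75 80 79 67 80 87 89 85]
 [58 54 55 52 53 73 77 77 70 84 84 89 86]
 [58 56 53 54 52 74 80 77 67 86 87 88 84]
 [54 56 57 54 62 76 76 77 71 93 89 85 88]
 [89 53 59 59 85 78 77 80 85 91 93 93 94]
 [60 57 84 85 90 94 93 96 90 89 93 93 96]]
```

View pics/c2.png

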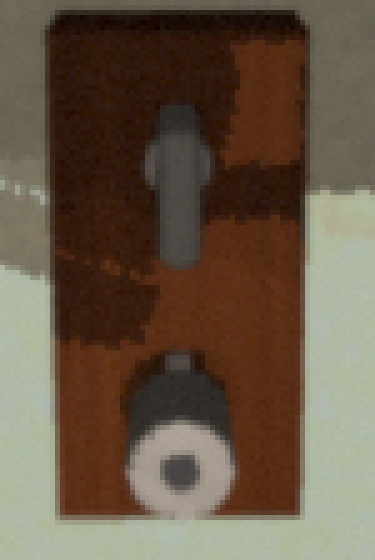

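```bash
python3 - <<'E'
from h import *
p=manip.camera_params('wrist'); s=manip.read_state()
y=np.array([.223,.975]); x=np.array([.975,-.223])
print('stand key',np.array([470.2,-281.4])+30*y)
e=onplane(p,[(261.2,203.7)],82)[0,:2]; print('edge',e,'centre',e+15*y)
r=onplane(p,[(225+181/5,150+470/5)],82)[0,:2]; print('round',r,'->sq',r+60*y)
k=e+15*y; d=k-s['eef_pos'][:2]; yaw=s['eef_rot'][2]
print('tool shift',d@[np.cos(yaw),np.sin(yaw)],d@[np.sin(yaw),-np.cos(yaw)], yaw, np.arctan2(x[0],-x[1]))
E
```

```text
stand key [ 476.89 -252.15]
edge [ 473.65329608 -269.47799227] centre [ 476.99829608 -254.85299227]
round [ 463.59172913 -313.65046042] ->sq [ 476.97172913 -255.15046042]
tool shift -4.213031576724576 4.7703867766120105 1.342861679907338 1.345945917522316
```

```bash
python3 -m creep '[[1,[-0.4,0.45,2],0],[1,[-0.4,0.45,5],0],[1,[-0.4,0.45,8],0],[1,[-0.4,0.45,10.5],0],[1,[-0.4,0.45,12],0],[1,[-0.4,0.45,12.4],0],[0,[-0.4,0.45,12.4],0],[-1,[-0.4,0.45,12.4],0],[-1,[-0.4,0.45,12.4],0],[-1,[-0.4,0.45,12.4],0],[-1,[-0.4,0.45,12.4],0],[-1,[-0.4,0.45,12.4],0]]' 40; python3 -m creep '[[-1,[0,0,0],0],[-1,[0,0,0],0]]'
```

```text
clock: 2.6
eef_pos: [477.4, -254.1, 64.1]
eef_rot: [3.141, 0.0, 1.344]
wrist_force: [0.3, 0.5, -0.1]
finger_gap: 49.6
finger_force: 0.0
clock: 2.8
eef_pos: [477.4, -254.1, 64.0]
eef_rot: [-3.142, -0.0, 1.343]
wrist_force: [-0.3, 0.2, 0.5]
finger_gap: 33.4
finger_force: 0.0
```

```bash
python3 -m creep '[[-1,[0,0,0],0],[-1,[0,0,0],0],[-1,[0,0,0],0],[-1,[0,0,0],0],[-1,[0,0,0],0]]'
```

```text
clock: 3.3
eef_pos: [477.8, -254.4, 64.8]
eef_rot: [3.14, 0.001, 1.344]
wrist_force: [-0.5, -0.3, 6.6]
finger_gap: 1.0
finger_force: 2.6
```

```bash
python3 - <<'E'
from h import *
p,im=snap('wrist','w2.png'); s=manip.read_state(); print(s['finger_gap'],s['finger_force'],s['wrist_force'])
q,b=snap('scene','s2.png')
o=np.zeros((384,800,3),np.uint8); o[:,:512]=im; c=cv2.resize(b[220:310,140:230],(288,288)); o[:288,512:]=c; cv2.imwrite('pics/m2.png',o)
E
```

```text
0.5496703810534248 2.764985840767622 [-1.33620889 -0.35991182  6.64445723]
```

View pics/m2.png

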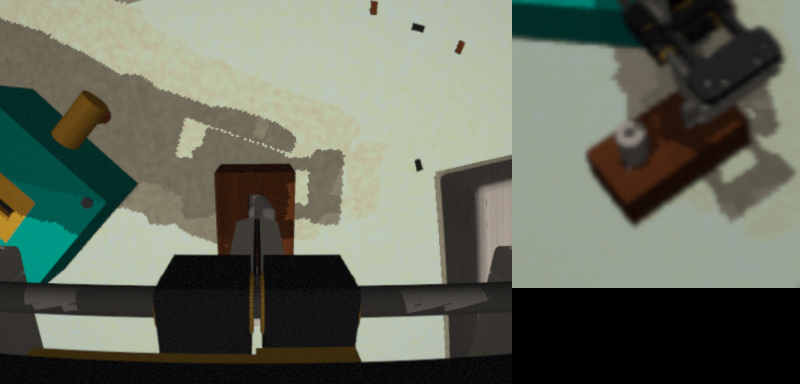

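```bash
python3 - <<'E'
from h import *
im=cv2.imread('pics/w2.png')[155:265,205:305]; b=cv2.imread('pics/s2.png')[235:295,165:225]
o=np.zeros((440,800,3),np.uint8); o[:,:400]=cv2.resize(im,(400,440),interpolation=2); o[:400,400:]=cv2.resize(b,(400,400),interpolation=2)
cv2.imwrite('pics/m3.png',np.clip(o*1.6,0,255).astype(np.uint8))
E
```

```text
(no output)
```

View pics/m3.png

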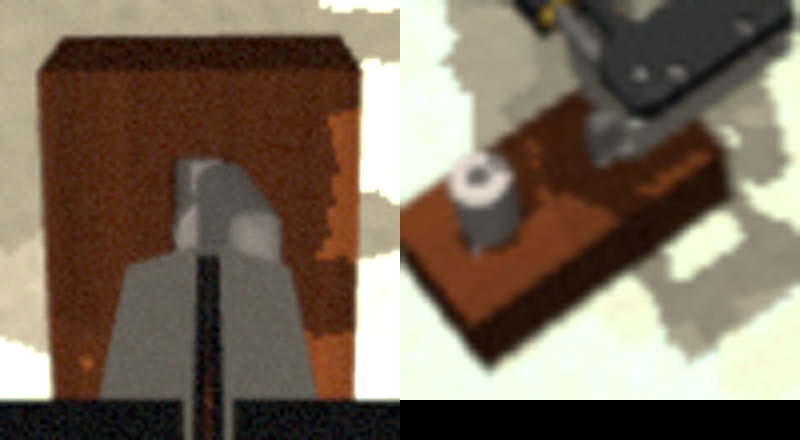

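```bash
python3 - <<'E'
from h import *
t=manip.camera_params('top'); s=manip.read_state()
print('top bar',onplane(t,[(310+166/6-.4,180+137/6-.4)],82), 'round',onplane(t,[(310+279/6-.4,180+160/6-.4)],82))
# wrist pose of w1
p=dict(manip.camera_params('wrist')); p['origin']=np.array([489.60,-181.09,384.78]); p['attitude']=[2.89583,.00082,-.22693]
print('collar',onplane(p,[(261,182)],48),'headend hi',onplane(p,[(261.2,171)],[82]),onplane(p,[(261.2,171)],[48]),onplane(p,[(261.2,203.5)],82))
st=cv2.imread('pics/c2.png')
for y,z in [(15,82),(-15,82),(15,48),(-15,48),(0,48)]:
    X=np.array([470.2,-281.4])+(30+y)*np.array([.223,.975]); print(y,z,proj(p,[[*X,z]]))
E
```

```text
top bar [[ 476.64342063 -252.7388356    82.        ]] round [[ 463.82937428 -311.08784918   82.        ]]
collar [[ 477.63142402 -253.81749256   48.        ]] headend hi [[ 481.56256908 -235.40985012   82.        ]] [[ 480.66002383 -241.50957567   48.        ]] [[ 473.97633379 -268.81948315   82.        ]]
15 82 [[260.38545779 173.29333708]]
-15 82 [[260.35881016 201.74723066]]
15 48 [[260.04486568 167.67618774]]
-15 48 [[260.02873134 193.54543928]]
0 48 [[260.03713401 180.74405245]]
```

The fingers shut to about 1 mm, and the key head (m3, about (220,190)) has been squeezed out toward +y and is leaning. I'll open, rise and look again.

```bash
python3 -m creep '[[-0.7,[0,0,0],0],[-0.5,[0,0,0],0],[0,[0,0,0],0],[0.3,[0,0,0],0],[0.3,[0,0,-4],0],[0.3,[0,0,-7],0],[0.3,[0,0,-9],0],[0.3,[0,0,-9],0]]'
python3 - <<'E'
from h import *
p,im=snap('wrist','w4.png'); s=manip.read_state(); print(s['eef_pos'],s['eef_rot'],p['origin'],p['attitude'])
o=cv2.resize(im[130:250,200:320],(560,560),interpolation=2); cv2.imwrite('pics/m4.png',np.clip(o*1.6,0,255).astype(np.uint8))
E
```

```text
clock: 4.2
eef_pos: [478.4, -254.7, 156.6]
eef_rot: [3.137, 0.002, 1.343]
wrist_force: [-0.3, 0.2, 0.7]
finger_gap: 59.4
finger_force: 0.0
[ 477.68589143 -254.3159976   154.55335613] [3.13974523e+00 6.24272727e-04 1.34344944e+00] [ 493.50569116 -186.01678045  353.62001522] [ 2.89426917 -0.00429832 -0.22724215]
```

View pics/m4.png

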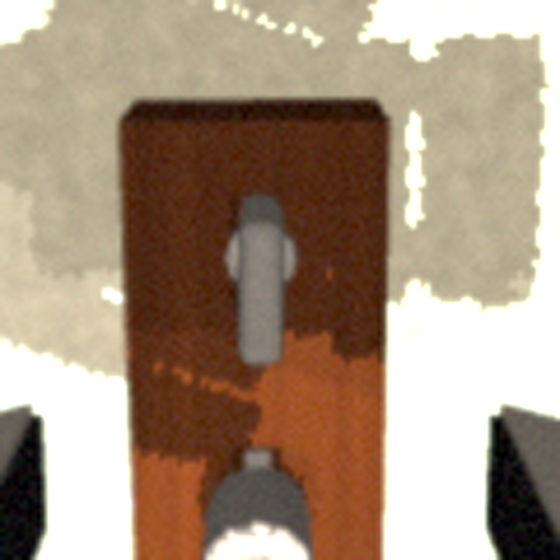

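The key has settled upright again; in m4 its head top spans (240–282, 220–365). I'll re-measure it.

```bash
python3 - <<'E'
from h import *
p=manip.camera_params('wrist'); s=manip.read_state()
f=lambda x,y:(200+x/4.667-.4,130+y/4.667-.4)
a,b=[onplane(p,[f(*u)],82)[0,:2] for u in [(261,222),(260.5,364)]]
print(a,b,np.linalg.norm(a-b),(a+b)/2, 'yaw of y axis',np.degrees(np.arctan2(*(a-b))))
c=onplane(p,[f(261,255)],48)[0,:2]; print('collar',c)
yaw=s['eef_rot'][2]; tx=np.array([np.cos(yaw),np.sin(yaw)]); ty=np.array([np.sin(yaw),-np.cos(yaw)])
for k in ((a+b)/2,c): d=k-s['eef_pos'][:2]; print(s['eef_pos'],'shift',d@tx,d@ty)
E
```

```text
[ 480.4613767 -238.9531436] [ 473.84900717 -266.99504144] 28.810960851023594 [ 477.15519193 -252.97409252] yaw of y axis 13.26815547410645
collar [ 477.17016563 -252.84860068]
[ 477.68589143 -254.3159976   154.55335613] shift 1.1877587212383496 -0.8195000961310515
[ 477.68589143 -254.3159976   154.55335613] shift 1.3133963579885466 -0.833196753019269
```

```bash
python3 -m creep '[[-0.1,[0.12,-0.06,3],0],[-0.3,[0.12,-0.06,6],0],[-0.5,[0.12,-0.06,8],0],[-0.65,[0.12,-0.06,8.6],0],[-0.65,[0.12,-0.06,8.6],0],[-0.7,[0.12,-0.06,8.6],0],[-0.72,[0.12,-0.06,8.6],0],[-0.74,[0.12,-0.06,8.6],0]]' 10;python3 -m creep '[[-0.76,[0,0,0],0],[-0.78,[0,0,0],0],[-0.79,[0,0,0],0],[-0.8,[0,0,0],0],[-0.81,[0,0,0],0],[-0.83,[0,0,0],0]]'
```

```text
clock: 5.05
eef_pos: [477.4, -253.0, 68.7]
eef_rot: [3.14, 0.0, 1.343]
wrist_force: [0.8, 0.3, 0.2]
finger_gap: 12.1
finger_force: 0.0
clock: 5.65
eef_pos: [477.0, -252.8, 67.9]
eef_rot: [-3.141, 0.0, 1.343]
wrist_force: [-0.6, 0.3, 0.3]
finger_gap: 8.0
finger_force: 0.0
```

```bash
python3 -m creep '[[-0.85,[0,0,0],0],[-0.87,[0,0,0],0],[-0.89,[0,0,0],0]]'; python3 - <<'E'
from h import *
p,im=snap('wrist','w5.png')
q,b=snap('scene','s5.png')
im=im[155:265,205:305]; b=b[235:295,165:225]
o=np.zeros((440,800,3),np.uint8); o[:,:400]=cv2.resize(im,(400,440),interpolation=2); o[:400,400:]=cv2.resize(b,(400,400),interpolation=2)
cv2.imwrite('pics/m5.png',np.clip(o*1.6,0,255).astype(np.uint8))
E
```

```text
clock: 5.95
eef_pos: [477.0, -252.8, 67.9]
eef_rot: [-3.142, -0.0, 1.343]
wrist_force: [-0.5, 0.1, -0.7]
finger_gap: 5.2
finger_force: 0.0
```

View pics/m5.png

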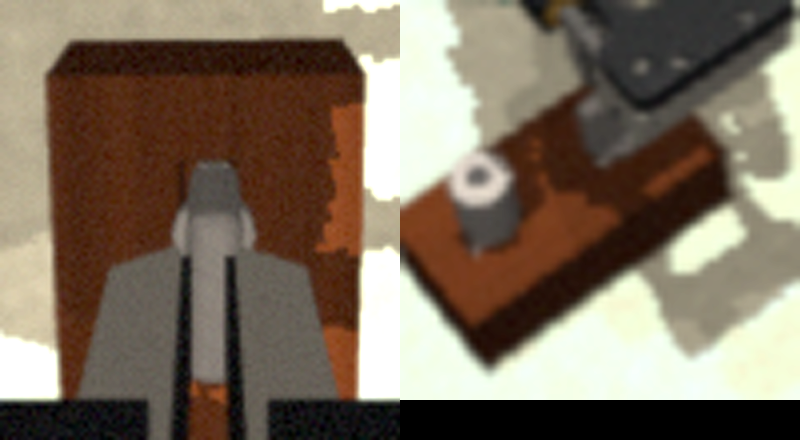

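m5 shows the fingers straddling the head evenly and no longer displacing it. I'll keep closing gently.

```bash
python3 -m creep '[[-0.91,[0,0,0],0],[-0.93,[0,0,0],0]]' 10;python3 -m creep '[[-0.95,[0,0,0],0],[-0.97,[0,0,0],0]]';python3 -m creep '[[-0.99,[0,0,0],0],[-1,[0,0,0],0]]'
python3 - <<'E'
from h import *
p,im=snap('wrist','w6.png')
im=im[155:265,205:305]
o=cv2.resize(im,(400,440),interpolation=2)
cv2.imwrite('pics/m6.png',np.clip(o*1.6,0,255).astype(np.uint8))
E
```

```text
clock: 6.25
eef_pos: [477.0, -252.8, 68.0]
eef_rot: [3.142, -0.0, 1.343]
wrist_force: [-0.5, 0.1, 0.3]
finger_gap: 3.4
finger_force: 0.0
clock: 6.45
eef_pos: [477.1, -252.8, 68.0]
eef_rot: [3.142, -0.0, 1.343]
wrist_force: [0.7, 0.1, -0.6]
finger_gap: 1.0
finger_force: 0.0
clock: 6.65
eef_pos: [477.0, -252.8, 67.9]
eef_rot: [-3.142, -0.0, 1.343]
wrist_force: [0.4, 0.0, -0.1]
finger_gap: 0.8
finger_force: 0.0
```

View pics/m6.png

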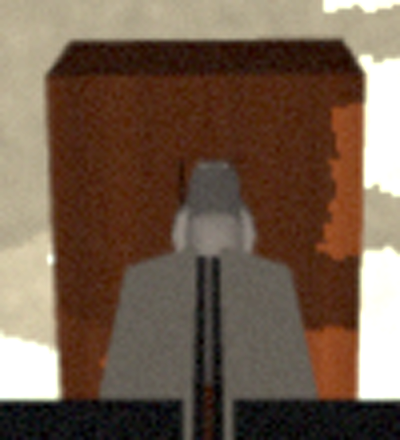

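Here the fingers closed over the top of the head without gripping it, so the fingertips must be higher than assumed. I'll triangulate the tip height from w1 using the known pad plane and gap.

```bash
python3 - <<'E'
from h import *
p=dict(manip.camera_params('wrist')); p['origin']=np.array([489.60,-181.09,384.78]); p['attitude']=[2.89583,.00082,-.22693]
im=cv2.imread('pics/w1.png'); yaw=1.3429; T=np.array([473.45,-249.5,187.8])
tx=np.array([np.cos(yaw),np.sin(yaw),0]); ty=np.array([np.sin(yaw),-np.cos(yaw),0])
o=p['origin']
for uv in [(182,218),(182,238),(332,218),(332,238),(175,220),(340,220)]:
    r=ray(p,[uv])[0]
    for off in (8,-8):
        t=((T-o)@tx+off)/(r@tx); X=o+t*r-T; print(uv,off,'tool y',X@ty,'z rel TCP',X[2])
    # by gap
    for g in (47,-47):
        t=((T-o)@ty+g)/(r@ty)
        if t>0: X=o+t*r-T; print('   gap: tool x',X@tx,'z',X[2])
s=manip.read_state(); print(s['eef_pos'], manip.camera_params('wrist')['origin']-s['eef_pos'])
E
python3 -c "
import cv2;a=cv2.imread('pics/w1.png')[205:265,150:365];cv2.imwrite('pics/m7.png',cv2.resize(a,None,fx=3.7,fy=3.7)*2)"
```

```text
(182, 218) 8 tool y -46.56390547335868 z rel TCP 17.565814941909593
(182, 218) -8 tool y -58.59552443048597 z rel TCP -28.519114395040532
   gap: tool x 7.420068699721643 z 15.895434129808706
(182, 238) 8 tool y -38.930769605117725 z rel TCP 49.47925376557481
(182, 238) -8 tool y -49.00171568126109 z rel TCP 11.59171736392409
   gap: tool x -4.819817060082809 z 19.12229842017547
(332, 218) 8 tool y 47.49377465962886 z rel TCP 17.23102117268482
(332, 218) -8 tool y 59.622126894984056 z rel TCP -28.939904414741164
   gap: tool x 8.65139883809039 z 19.110751627760237
(332, 238) 8 tool y 39.81364206658795 z rel TCP 49.239734461447625
(332, 238) -8 tool y 49.96924968459816 z rel TCP 11.290674327980724
   gap: tool x -3.3219938441380634 z 22.386045385076585
(175, 220) 8 tool y -49.997552915087596 z rel TCP 21.36176445434282
(175, 220) -8 tool y -62.91115007069923 z rel TCP -23.748124559065047
   gap: tool x 11.71398039318268 z 31.832842162745578
(340, 220) 8 tool y 51.55672994222865 z rel TCP 21.013077923966193
(340, 220) -8 tool y 64.72870649880015 z rel TCP -24.186375881143874
   gap: tool x 13.535059887370183 z 36.64943315444785
[ 477.04581551 -252.79542751   67.93851805] [ 15.93683164  68.21025057 197.12057683]
```

Measured this way, the tips sit about 15 mm above the reported TCP height. That explains both misses. I'll open, go down about 27 mm while watching the force, then close.

```bash
python3 -m creep '[[-0.5,[0,0,0],0],[-0.3,[0,0,0],0],[-0.3,[0,0,0],0],[-0.3,[0,0,1],0],[-0.3,[0,0,2],0],[-0.3,[0,0,2],0]]' 20; python3 -m creep '[[-0.3,[0,0,0.4],0],[-0.3,[0,0,0.7],0],[-0.3,[0,0,0.7],0]]';python3 -m creep '[[-0.6,[0,0,0],0],[-0.8,[0,0,0],0],[-1,[0,0,0],0],[-1,[0,0,0],0],[-1,[0,0,0],0],[-1,[0,0,0],0]]'
```

```text
clock: 7.3
eef_pos: [476.2, -252.3, 46.0]
eef_rot: [-3.139, -0.001, 1.343]
wrist_force: [0.0, -0.1, 0.1]
finger_gap: 32.7
finger_force: 0.0
clock: 7.6
eef_pos: [476.9, -252.7, 40.6]
eef_rot: [-3.141, -0.0, 1.343]
wrist_force: [-0.2, 0.4, -0.7]
finger_gap: 33.0
finger_force: 0.0
clock: 8.2
eef_pos: [477.1, -252.8, 41.0]
eef_rot: [3.141, 0.0, 1.343]
wrist_force: [0.3, 0.4, 1.3]
finger_gap: 8.8
finger_force: 20.0
```

Gripped at 8.8 mm. I'll raise the grip force, lift, and move to a viewing point just short of the steel box.

```bash
python3 -m creep '[[-1,[0,0,0],0],[-1,[0,0,-1],0],[-1,[0,0,-3],0],[-1,[0,0,-6],0],[-1,[0,0,-9.5],0],[-1,[0,0,-13],0],[-1,[0,0,-13],0]]' 55
python3 -m creep '[[-1,[3,-0.1,0],-0.5],[-1,[7,-0.3,0],-1],[-1,[11,-0.5,0],-1.7],[-1,[15,-0.7,0],-2.4],[-1,[19,-1,0],-3.1],[-1,[23,-1.2,0],-3.8],[-1,[27,-1.4,0],-4.5],[-1,[31,-1.6,0],-5.2],[-1,[35,-1.9,0],-5.7],[-1,[38,-2.1,0],-6.2],[-1,[39.5,-2.1,0],-6.2],[-1,[39.5,-2.1,0],-6.2]]'
python3 -m creep '[[-1,[0,0,0],0],[-1,[0,0,0],0]]'
python3 - <<'E'
from h import *
p,im=snap('wrist','w8.png'); s=manip.read_state(); print(s['eef_pos'],s['eef_rot'],p['origin'],p['attitude'])
E
```

```text
clock: 8.9
eef_pos: [478.6, -253.7, 176.3]
eef_rot: [3.134, 0.002, 1.343]
wrist_force: [-0.2, 0.1, -0.9]
finger_gap: 8.8
finger_force: 55.0
clock: 10.1
eef_pos: [545.5, 137.8, 170.5]
eef_rot: [-3.141, -0.0, 1.885]
wrist_force: [0.7, -0.9, 0.3]
finger_gap: 8.0
finger_force: 55.0
clock: 10.3
eef_pos: [545.6, 135.5, 170.9]
eef_rot: [-3.141, 0.0, 1.883]
wrist_force: [0.4, -0.5, -0.3]
finger_gap: 8.8
finger_force: 55.0
[545.60332927 135.50081215 170.99872417] [-3.14148765e+00  1.14329320e-04  1.88260735e+00] [523.92472061 202.12605325 368.02737614] [ 2.89559094e+00 -2.21447959e-04  3.11866906e-01]
```

View pics/w8.png

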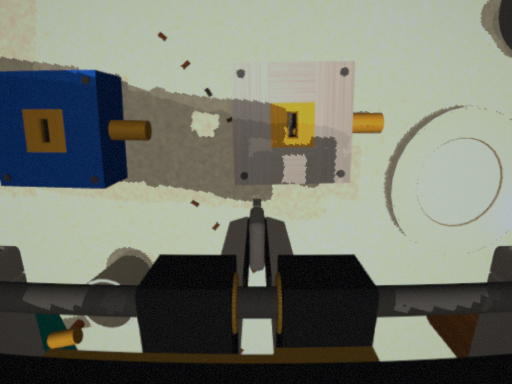

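The wrist view shows the key hanging at (257,205–270), the steel box at x 233–354, y 62–185, the plate at (293,124) and the slot at about (293,124). My viewing count is now 11, one over the limit, so everything from here is by numbers.

```bash
python3 - <<'E'
from h import *
p=manip.camera_params('wrist'); im=cv2.imread('pics/w8.png'); hsv=cv2.cvtColor(im,cv2.COLOR_BGR2HSV); s=manip.read_state()
m=cv2.inRange(hsv,(14,110,40),(35,255,255)); w=np.zeros_like(m); w[95:155,262:325]=m[95:155,262:325]
cs=max(cv2.findContours(w,cv2.RETR_EXTERNAL,cv2.CHAIN_APPROX_NONE)[0],key=cv2.contourArea)
X=onplane(p,cs[:,0],60)[:,:2].astype(np.float32); R0=cv2.minAreaRect(X); print('plate',R0, cs[:,0].min(0),cs[:,0].max(0))
print(im[108:142:2,282:306].max(2))
fill=np.zeros_like(w); cv2.drawContours(fill,[cs],-1,255,-1)
hole=(cv2.erode(fill,np.ones((7,7)))>0)&(im.max(2)<55)
n,l,st,ce=cv2.connectedComponentsWithStats(hole.astype(np.uint8)); print(st[1:],ce[1:])
i=1+st[1:,4].argmax(); ys,xs=np.where(l==i); H=onplane(p,np.c_[xs,ys],60)[:,:2].astype(np.float32); print('hole',cv2.minAreaRect(H))
# box holes/edges: bright/grey by gradient not needed
yaw=s['eef_rot'][2]; tx=np.array([np.cos(yaw),np.sin(yaw)]); ty=np.array([np.sin(yaw),-np.cos(yaw)])
for k in (R0[0],cv2.minAreaRect(H)[0]): d=np.array(k)-s['eef_pos'][:2]; print('shift',d@tx,d@ty)
print('tool yaw-90',np.degrees(yaw)-90)
E
```

```text
plate ((560.66357421875, 204.21896362304688), (44.095619201660156, 43.87166976928711), 19.54664421081543) [270 102] [314 147]
[[143 144 156 163 185 185 185 186 185 186 186 185 184 185 187 186 184 185
  184 185 185 185 184 186]
 [140 140 142 148 178 181 182 182 181 183 183 184 183 183 184 183 183 186
  187 188 186 186 185 184]
 [141 139 140 141 137 116 108 101 108 136 140 138 134 128 127 150 174 185
  186 184 185 186 187 184]
 [136 137 142 141 134 110  97  80  80  75  51  25  33  42  97 160 177 186
  185 186 188 185 187 187]
 [139 140 141 140 133 108 100  87  84  80  42  21  23  39  95 162 181 186
  185 185 187 188 185 184]
 [139 139 140 138 134 111 112 106  85  59  34  25  22  38  85 134 176 185
  187 186 190 184 187 186]
 [138 139 138 138 131 108 100  85  83  73  38  24  23  36  96 155 178 186
  185 185 184 185 186 184]
 [127 124 124 137 120  99  87  79  78  71  37  22  17  36  90 148 176 185
  187 187 188 187 188 186]
 [119 120 123 120 115  99  87  78  74  47  29  20  19  34  76 119 168 183
  185 187 186 188 184 187]
 [118 121 128 127 118 101 118  81  50  42  24  17  19  33  85 145
[... 313 characters left out ...]
 185 186 185 185 183 188]
 [116 120 120 134 174 139 119  62  43  39  32  60 101  79  94 150 177 185
  187 186 185 184 186 186]
 [116 119 132 180 186 165 122  61  43  42  41  50  52  58  87 115 172 186
  187 183 184 185 188 187]
 [119 126 174 184 186 172 162 164 163 162 158 157 160 157 155 156 177 186
  187 186 188 185 186 187]
 [119 137 180 187 186 185 188 187 189 187 186 186 187 186 187 188 187 187
  186 186 186 186 190 186]]
[[289 114   7  23  95]] [[292.56842105 124.8       ]]
hole ((560.6607055664062, 204.255859375), (6.033059120178223, 21.57404136657715), 18.10759162902832)
shift 60.78430597016333 35.41558226713986
shift 60.82030264528042 35.42417092588092
tool yaw-90 17.865455673655063
```

```bash
python3 - <<'E'
from h import *
p=manip.camera_params('wrist'); im=cv2.imread('pics/w8.png'); s=manip.read_state(); T=s['eef_pos']
yaw=s['eef_rot'][2]; tx=np.array([np.cos(yaw),np.sin(yaw),0]); z=np.array([0,0,1])
for n,x,h in [('tip+',8,0),('tip-',-8,0),('bit lo+',11,10),('bit hi+',11,28),('head lo+',15,41),('head hi+',15,75)]:
    print(n,proj(p,[T+x*tx+(h-34)*z]))
for r in range(190,236,3): print(r,im[r,244:272].max(1).tolist() if 0 else im[r,244:272].max(1))
E
```

```text
tip+ [[256.71172538 196.33780666]]
tip- [[256.70871719 215.60737035]]
bit lo+ [[256.72149546 195.93707149]]
bit hi+ [[256.74017753 202.60741814]]
head lo+ [[256.75684796 202.28721081]]
head hi+ [[256.80910208 219.70292499]]
190 [113 114 114 115 113 112 113 114 111 111 106 106 104 107 108 109 110 112
 112 114 114 110 109 112 111 110 109 116]
193 [109 108 105 106 106 109 107 105 108 107 106 108 111 111 111 113 113 113
 113 113 113 107 109 110 114 112 111 113]
196 [110 109 110 110 110 120 120 120 123 124 127 124 122 125 117 114 109 110
 111 108 115 113 116 115 117 115 116 139]
199 [105 108 111 109 110 112 110 110 106  72  61  62  59  59  58  55  68 104
 114 114 115 116 119 132 135 134 140 183]
202 [187 181 184 186 187 184 189 181 154  84  54  51  50  51  45  52  76 173
 195 192 185 186 187 187 187 192 193 190]
205 [187 186 186 187 187 184 186 183 156  93  69  67  66  65  67  65  80 153
 186 195 194 194 190 190 193 196 195 194]
208 [189 187 191 190 189 187 174 125  82  54  52  48  48  47  47  50  52  72
 116 175 186 191 189 188 193 193 195 193]
211 [194 192 195 194 194 187 103  55  48  5
[... 159 characters left out ...]
75 168 192 194 194 195 198 193 193]
217 [106  85  79  92 107  73  51  45  50  50  51  52  52  51  51  48  49  49
  50  49  62 103  97  82  81 101 140 151]
220 [63 64 64 42 17 36 48 52 51 50 51 55 52 53 51 49 51 49 48 46 31 18 32 57
 60 61 64 63]
223 [63 61 60 32 14 37 52 58 63 60 65 66 67 68 68 68 63 59 51 48 37 15 24 57
 63 64 63 60]
226 [60 62 59 28 20 47 65 72 76 81 80 81 80 80 79 82 80 75 69 61 53 20 23 54
 62 64 61 62]
229 [64 61 47 27 24 53 64 71 77 80 85 86 87 85 85 84 81 76 70 66 53 28 18 44
 60 62 61 63]
232 [63 58 37 24 16 48 67 75 74 77 82 81 85 87 87 85 84 80 76 68 48 26 15 36
 59 62 64 61]
235 [64 59 30 18  3 39 67 75 78 79 85 84 81 83 83 81 82 78 75 71 45 21 15 28
 56 62 62 64]
```

```bash
python3 -m creep '[[-1,[2,1.2,0],0],[-1,[4.5,2.6,0],0],[-1,[6.14,3.54,0],0],[-1,[6.14,3.54,2],0],[-1,[6.14,3.54,5],0],[-1,[6.14,3.54,6.8],0],[-1,[6.14,3.54,7.2],0],[-1,[6.14,3.54,7.2],0],[-1,[6.14,3.54,7.2],0]]'
python3 -m creep '[[-1,[0,0,0.3],0],[-1,[0,0,0.6],0],[-1,[0,0,0.9],0],[-1,[0,0,0.9],0]]'
python3 -c "
from h import *
s=manip.read_state();print(s['eef_pos'],s['eef_rot'],s['wrist_force'],s['moment'])"
```

```text
clock: 11.25
eef_pos: [561.0, 205.9, 100.3]
eef_rot: [3.14, 0.0, 1.884]
wrist_force: [0.1, -0.2, -0.4]
finger_gap: 9.0
finger_force: 55.0
clock: 11.65
eef_pos: [560.1, 206.0, 89.5]
eef_rot: [-3.141, -0.0, 1.885]
wrist_force: [-0.1, -0.1, -0.3]
finger_gap: 8.4
finger_force: 55.0
[560.1262454  206.04491891  89.50889069] [-3.14090353e+00 -8.68844102e-06  1.88458315e+00] [-0.05710003 -0.06683315 -0.33182395] [ 0.03057072 -0.10787284  0.0214453 ]
```

```bash
python3 -m creep '[[-1,[-0.05,0,0.2],0],[-1,[-0.05,0,0.4],0],[-1,[-0.05,0,0.4],0]]'
python3 -m creep '[[-1,[0,0,0.15],0],[-1,[0,0,0.3],0],[-1,[0,0,0.3],0]]'
python3 -c "
from h import *
s=manip.read_state();print(s['eef_pos'],s['eef_rot'],s['wrist_force'],s['moment'])"
```

```text
clock: 11.95
eef_pos: [560.4, 205.6, 85.6]
eef_rot: [-3.141, 0.0, 1.884]
wrist_force: [-0.4, 0.4, -1.4]
finger_gap: 8.8
finger_force: 55.0
clock: 12.25
eef_pos: [560.4, 205.6, 82.7]
eef_rot: [-3.141, -0.0, 1.885]
wrist_force: [0.3, 0.4, -0.2]
finger_gap: 8.8
finger_force: 55.0
[560.40216898 205.58903598  82.72184807] [-3.14129872e+00 -2.49590335e-05  1.88450529e+00] [ 0.26474418  0.35754954 -0.21126854] [-0.02356703 -0.08208894 -0.05856191]
```

The bit is about 11 mm into the slot with no side force. Now I'll go down while twisting to and fro.

```bash
python3 -m creep '[[-1,[0,0,0.15],0],[-1,[0,0,0.25],-0.6],[-1,[0,0,0.3],-0.95],[-1,[0,0,0.3],-0.95],[-1,[0,0,0.3],0],[-1,[0,0,0.35],0.8],[-1,[0,0,0.4],0],[-1,[0,0,0.45],-0.95],[-1,[0,0,0.45],-0.95],[-1,[0,0,0.5],0],[-1,[0,0,0.5],0]]'
python3 -m creep '[[-1,[0,0,0.1],-0.6],[-1,[0,0,0.15],-0.95],[-1,[0,0,0.15],-0.95],[-1,[0,0,0.2],0],[-1,[0,0,0.25],0.8],[-1,[0,0,0.3],0],[-1,[0,0,0.3],-0.95],[-1,[0,0,0.35],-0.95],[-1,[0,0,0.4],0],[-1,[0,0,0.4],0]]'
python3 -c "
from h import *
s=manip.read_state();print(s['eef_pos'],s['eef_rot'],s['wrist_force'],s['moment'])"
```

```text
clock: 13.35
eef_pos: [560.5, 205.6, 77.9]
eef_rot: [-3.142, -0.0, 1.88]
wrist_force: [-1.6, 0.3, 1.1]
finger_gap: 8.6
finger_force: 55.0
clock: 14.35
eef_pos: [560.2, 205.5, 73.8]
eef_rot: [-3.141, -0.0, 1.883]
wrist_force: [-3.7, -0.6, 1.5]
finger_gap: 8.5
finger_force: 55.0
[560.20549328 205.53530209  73.84656427] [-3.14083338e+00 -5.54210956e-05  1.88256139e+00] [-3.65489591 -0.6412312   1.45951682] [-0.38507481  0.87443951 -0.0185079 ]
```

```bash
python3 -m creep '[[-1,[0,-0.03,0.1],-0.6],[-1,[0,-0.03,0.15],-0.95],[-1,[0,-0.03,0.15],-0.95],[-1,[0,-0.03,0.2],0],[-1,[0,-0.03,0.25],0.8],[-1,[0,-0.03,0.3],0],[-1,[0,-0.03,0.3],-0.95],[-1,[0,-0.03,0.35],-0.95],[-1,[0,-0.03,0.4],0],[-1,[0,-0.03,0.4],0]]'
python3 -m creep '[[-1,[0,0,0.1],-0.6],[-1,[0,0,0.15],-0.95],[-1,[0,0,0.15],-0.95],[-1,[0,0,0.2],0],[-1,[0,0,0.25],0.8],[-1,[0,0,0.3],0],[-1,[0,0,0.35],-0.95],[-1,[0,0,0.4],-0.95],[-1,[0,0,0.45],0],[-1,[0,0,0.5],0],[-1,[0,0,0.5],0]]'
python3 -c "
from h import *
s=manip.read_state();print(s['eef_pos'],s['eef_rot'],s['wrist_force'],s['moment'])"
```

```text
clock: 15.35
eef_pos: [560.4, 205.6, 70.0]
eef_rot: [3.141, -0.0, 1.883]
wrist_force: [-1.1, -1.4, 0.9]
finger_gap: 8.1
finger_force: 55.0
clock: 16.45
eef_pos: [560.8, 205.7, 65.3]
eef_rot: [3.14, 0.0, 1.888]
wrist_force: [2.6, -0.5, 2.0]
finger_gap: 8.7
finger_force: 55.0
[560.81453614 205.6921755   65.26953977] [3.13989314e+00 4.66423835e-05 1.88774229e+00] [ 2.58430667 -0.51688724  2.0150622 ] [ 0.1008672  -0.66162899 -0.04891653]
```

```bash
python3 -m creep '[[-1,[0,0,0.1],-0.6],[-1,[0,0,0.2],-0.9],[-1,[0,0,0.25],0],[-1,[0,0,0.3],0.6],[-1,[0,0,0.4],0],[-1,[0,0,0.5],0],[-1,[0,0,0.6],0],[-1,[0,0,0.6],0]]'
python3 -m creep '[[-1,[0,0,0.05],0],[-1,[0,0,0.1],0],[-1,[0,0,0.1],0]]'
python3 -m creep '[[-1,[0,0,0.05],0],[-1,[0,0,0.1],0],[-1,[0,0,0.1],0]]'
python3 -c "
from h import *
s=manip.read_state();print(s['eef_pos'],s['eef_rot'],s['wrist_force'],s['moment'])"
```

```text
clock: 17.25
eef_pos: [560.8, 205.7, 59.2]
eef_rot: [3.14, -0.0, 1.887]
wrist_force: [4.5, 2.4, 0.6]
finger_gap: 8.2
finger_force: 55.0
clock: 17.55
eef_pos: [560.9, 205.8, 59.0]
eef_rot: [3.14, -0.0, 1.886]
wrist_force: [0.8, -0.4, 8.8]
finger_gap: 8.7
finger_force: 55.0
clock: 17.85
eef_pos: [561.0, 205.8, 58.9]
eef_rot: [3.139, 0.0, 1.886]
wrist_force: [-3.3, -0.8, 19.3]
finger_gap: 8.5
finger_force: 55.0
[560.95512244 205.79575917  58.90894488] [3.13914502e+00 5.01253551e-05 1.88584674e+00] [-3.30550626 -0.75901955 19.30953105] [-0.2419729   0.44115749 -0.05632801]
```

The collar is seated: there's a stiff stop at TCP z 59, which matches the 35 mm depth. I'll ease the push slightly and turn clockwise.

```bash
python3 -m creep '[[-1,[0,0,-0.08],0],[-1,[0,0,-0.08],1],[-1,[0,0,-0.08],2],[-1,[0,0,-0.08],3],[-1,[0,0,-0.08],4],[-1,[0,0,-0.08],5],[-1,[0,0,-0.08],5]]'
python3 -c "
from h import *
s=manip.read_state();print(s['eef_pos'],s['eef_rot'],s['wrist_force'],s['moment'])"
```

```text
clock: 18.55
eef_pos: [560.8, 205.8, 58.9]
eef_rot: [3.14, -0.001, 1.447]
wrist_force: [0.4, -0.5, 11.2]
finger_gap: 8.7
finger_force: 55.0
[560.80630628 205.76201148  58.92358978] [ 3.13983975e+00 -7.39844900e-04  1.44659717e+00] [ 0.39967783 -0.5473598  11.15603601] [-0.08363737 -0.08652149  0.040901  ]
```

Turning freely with little side force. Continuing.

```bash
python3 -m creep '[[-1,[0,0,0],1],[-1,[0,0,0],2],[-1,[0,0,0],3.2],[-1,[0,0,0],4.4],[-1,[0,0,0],5.6],[-1,[0,0,0],6.8],[-1,[0,0,0],8],[-1,[0,0,0],9],[-1,[0,0,0],10],[-1,[0,0,0],11],[-1,[0,0,0],12],[-1,[0,0,0],12]]'
python3 -c "
from h import *
s=manip.read_state();print(s['eef_pos'],s['eef_rot'],s['wrist_force'],s['moment'],s['joints'])"
```

```text
clock: 19.75
eef_pos: [561.3, 205.2, 58.9]
eef_rot: [3.14, -0.002, 0.399]
wrist_force: [3.0, -3.7, 9.8]
finger_gap: 8.7
finger_force: 55.0
[561.30956864 205.21001921  58.938253  ] [ 3.14027787e+00 -2.49110492e-03  3.99298330e-01] [ 2.9729806  -3.66285667  9.81768161] [-0.77432305 -0.74439379  0.09589636] [ 2.89717693e-01  5.33022401e-01  1.50869172e+00 -1.16237595e-03
  1.09725886e+00  1.46174606e+00]
```

```bash
python3 -m creep '[[-1,[0,0,0],0.8],[-1,[0,0,0],1.6],[-1,[0,0,0],2.2],[-1,[0,0,0],2.2]]'
python3 -c "
from h import *
s=manip.read_state();print(s['eef_rot'],s['wrist_force'],s['moment'])"
python3 -m creep '[[-1,[0,0,0],0.4],[-1,[0,0,0],0.4],[-1,[0,0,0],0.4]]'
python3 -c "
from h import *
s=manip.read_state();print(s['eef_rot'],s['wrist_force'],s['moment'])"
```

```text
clock: 20.15
eef_pos: [561.3, 205.1, 58.9]
eef_rot: [3.141, -0.003, 0.209]
wrist_force: [2.9, -4.0, 10.4]
finger_gap: 8.6
finger_force: 55.0
[ 3.14058171e+00 -2.63566325e-03  2.08587470e-01] [ 2.86099185 -3.99422263 10.38343593] [-0.96618447 -0.73422754  0.14354169]
clock: 20.45
eef_pos: [561.3, 205.0, 58.9]
eef_rot: [3.141, -0.003, 0.176]
wrist_force: [3.9, -3.7, 11.0]
finger_gap: 8.6
finger_force: 55.0
[ 3.14058896e+00 -2.70195598e-03  1.75580421e-01] [ 3.85097864 -3.66032595 10.99487134] [-1.0493174  -0.68594775  0.2217465 ]
```

```bash
python3 -m creep '[[-1,[0,0,0],0.3],[-1,[0,0,0],0.3],[-1,[0,0,0],0.3],[-1,[0,0,0],0.3]]'
python3 -c "
from h import *
s=manip.read_state();print(s['eef_rot'],s['wrist_force'],s['moment'])"
```

```text
clock: 20.85
eef_pos: [561.3, 205.1, 59.0]
eef_rot: [3.141, -0.003, 0.15]
wrist_force: [4.0, -3.4, 9.6]
finger_gap: 8.7
finger_force: 55.1
[ 3.14058862e+00 -2.75689975e-03  1.49792797e-01] [ 4.04366255 -3.44235981  9.59770506] [-0.99690802 -0.78911815  0.41120201]
```

The moment has jumped to 0.41 N m, so the core is firmly against its stop, with the collar seated and the grip holding. Handing in.

```bash
python3 -c "
from cell import manip
print(manip.sign_off())"
```

```text
the job is handed in; nothing more can be done
None
```

The square-headed key is pushed down until its collar sits on the brass plate, turned clockwise to the lock's stop and still held there, handed in at about 20.9 s; before the good grasp I missed twice (the first tipped the key in its slot, but it settled back), I viewed 11 pictures against the limit of 10, and I took no picture after insertion, so seating and turn rest on force and pose readings.

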